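Dock the cordless handpiece in its charging cradle

ROBOT

A 6-joint arm with a two-finger parallel gripper is mounted at the origin on the work surface. World frame = base frame: x ahead of the robot, y to its left, z up, the work surface at z = 0. Lengths are in m, angles in rad, forces in N, time in s.
With the tool pointing down it reaches from about 0.375 to 0.975 m from the base axis. Payload 3.8 kg.
Tool frame: the origin (TCP) lies where the fingers leave the gripper's body, on its centre line; the fingertips stand 73 mm ahead of it and the grasp point (between the pads) lies 54 mm ahead of it; z points along the fingers, y is the line along which they close (so a half turn about z gives the same grasp; the last joint's range is limited). The gripper opens to 85 mm and grips with 20 to 120 N. Pads are 22 mm wide; open, the fingers measure 114 mm over their backs; the gripper's body (76 mm by 85 mm) begins 54 mm behind the grasp point. The pads swing forward as they close: fully open they stand 13 mm farther back than shut.
Start: joints at [1.215, 0.264, 1.604, -0, 1.274, -0.037], TCP at [0.212, 0.641, 0.304] pointing down, gripper open.
Joint ranges: [-2.63, 2.63], [-0.94, 2.18], [0.31, 2.57], [-1.31, 4.45], [0, 2.66], [-2.55, 2.55]. Speed limits (rad/s): [2.57, 2.57, 3.14, 3.14, 3.14, 3.14].

INTERFACE

Orientations are given as a rotation vector (axis times angle).
In Python, from workcell import read_state, viewer, bot gives the robot as it stands.
- The arm moves only by the tool jog_arm, never from a script. Its argument "increments" is a list that holds one entry, the list of rows, each a list of 7 numbers: the shift along the tool's x, y, z in units of 30 mm (1.0 is 30 mm), then the turn, a rotation vector about the tool's x, y, z in units of 6 degrees (1.0 is 6 degrees), then the opening, from -1 (shut) to 1 (fully open). A call has exactly 5 rows; each row shifts and turns the commanded pose from where the row before left it, along the tool's axes as they then stand; what a row does not reach is not made up. A row lasts 1/12 s, in which the tool goes at most 41.7 mm and 7.16 degrees, less where a joint would pass 70% of its speed; a pose out of reach is approached as far as the arm can. A call is refused whole if a number of a shift passes 1 or a number of a turn 1, either way. A call with a gripper value outside its range is refused whole. The fingers move at their own pace and stop on an object; "force" is the grip in N (left out, the last holds). Time passes only in rows, so rows that do not move let the fingers close, or fill a call up. It gives the time, the measured TCP pose, the force, the opening and the grip force at its end, in the units of the state.
- read_state(): the state, without advancing time (a new reading comes with each control period).
- viewer.read_camera(name): name is "side" or "top"; returns (picture, depth): 384x512x3 uint8, blue, green, red; 384x512 float32, m along the optical axis (not along the pixel's ray), 0 where there is no reading.
- viewer.camera_params(name): a dict with "fx", "fy", "cx", "cy" (pixels), "k1" (the pictures are not rectified: a ray, as slopes to the right and down, at radius r is drawn at 1 + k1 r^2 times it, then the intrinsics apply), "R" (3x3) and "t" (3): a world point X has camera coordinates R X + t. Camera axes: x right, y down, z forward; pixel columns grow to the right and rows downward; lengths in m; the calibration is good to about 2 mm. A picture is of the moment at which its call begins. camera_params takes no time and is no camera call.
- bot.finish_job(): hands the job in; it is judged then, once.
The state is a dict: "time": time; "q": joint angles; "joint_vel": joint speeds; "joint_torque": joint torques, N m; "tool_pos": TCP position; "tcp_rot": TCP orientation; "wrist_force": force on the tool from outside, world axes, zero at the start; "torque": the same for the moment, N m; "width": opening from 0.0 (shut) to 1.0 (fully open); "grip_force": force on a finger pad.
Only numpy, scipy, OpenCV 4.12 (cv2) and the standard library are available. Lean on these libraries where they do the work, as an engineer would, in place of code of your own. Each camera call takes 0.05 s, during which the arm holds its last target. There are 200 camera calls.

TASK

Put the handpiece with the blue collar back on charge: take it off its rest and press it into both spring clips of the charging cradle, just clear of the charging cup, until they have snapped right round it and it lies down on its seats; then slide it back along the clips, tail first, into the cup until it is fully home, and let go. Press and push gently, the cradle is easily damaged, and leave everything else on the bench as it is.

Things in the scene. Friction and masses are not known exactly. Their poses are not given: they have to be found in the camera images.
- handpiece: Cordless handpiece, BLUE collar, about 0.17 kg, lying level in rest_a, axis 36 mm above the bench. Origin on its axis at the grey knurled grip, x axis along it to the nose. White barrel 26 mm in diameter from x = -66 to +66 mm; black chamfered tail spigot 16 mm in diameter, -66 to -80; steel nose +66 to +100, thin mandrel and bur to +128.
- cradle: Charging cradle, fixed on screw posts 0 to 12 mm above the bench. Origin under its base plate, midway between the clips; x from the charger (-x end) to the open front, z up. Plate 10 mm thick, x -142 to +76 mm, 74 mm wide; clips 12 mm wide at x = -40 and +40, 68 mm free between them above the plate. A handpiece snapped in has its axis at z = 48 mm and its nose to +x.
- tail (a point): Centre of the flat end of the handpiece's tail spigot, 80 mm behind the handpiece's origin (handpiece frame).
- seat_front (a point): Middle of the front clip on the docked axis: cradle x = +40, z = 48 mm; axes as the cradle. Two steel spring fingers: tips at z = 69, mouth about 33 mm wide, narrowing to a 19 mm throat at z = 58. Pressing the barrel in takes 8 to 18 N for both clips, most with its axis 12 to 19 mm above this point; from 7 mm above it they only hold, then draw it down on the seats, which are rigid.
- seat_rear (a point): The same point of the equal rear clip, cradle x = -40 mm. A snapped-in handpiece slides along the clips with 3 to 9 N.
- rest_a: Black rubber rest under the handpiece, fixed to the bench, 100 x 56 mm foot 8 mm thick, two V-notched posts at x = -42 and +42 mm, about 37 mm high; 72 mm free between them. Origin under its middle, x along the handpiece.
- rest_b: An equal rest that carries the other handpiece.
- other_handpiece: Bystander: an equal handpiece with an ORANGE collar, lying in rest_b. Leave alone.
- articulator: Bystander: white articulator with plaster casts, about 115 x 110 x 126 mm. Leave alone.
- cast_upper: Bystander: yellow plaster dental cast, 60 x 58 x 27 mm.
- cast_lower: Bystander: cream dental cast with pink gums, 60 x 58 x 27 mm.
- polish_tin: Bystander: grey polish tin, 64 mm across, 34 mm high.
- bur_block: Bystander: wooden block with burs, 70 x 35 x 22 mm, 58 mm high over the burs.
- mixing_bowl: Bystander: green rubber mixing bowl, 110 mm across, 65 mm high.
- spatula: Bystander: plaster spatula with a wooden handle, 170 mm long, lying.
- seats: The two rubber seats inside the clips, 12 x 12 mm, rigid tops at cradle z = 35 mm. Origin and axes of the cradle.
- charger: White charger housing of the cradle, x -140 to -104, to z = 78 mm; origin and axes of the cradle. It carries a blue charging cup, a level socket opening to +x, axis at z = 48: 20 mm bore, 32 mm outside, 10 mm deep, rigid floor. The cup's sleeve is clamped anywhere over 18 mm, not measured: its floor lies at x = -98 to -80, its mouth 10 mm ahead. With the tail's end at x = -65 it is always clear.
- contact (a joint): Sprung brass contact pin in the cup's floor: 0 = standing 3 mm out of the floor, 0.003 = pushed in flush by the tail, which then stands on the rigid floor. It gives with under 1 N.

How it is judged:
By the outcome, as a careful person would: the job done as asked, in the order asked, and still so for the second after the job is handed in, with the robot touching nothing.
It also fails if it takes over 72 s, if anything falls off the work surface, if the arm or the gripper's body presses on something with over 40 N, if the wrist force passes 120 N, or if a joint passes its speed limit or range.

## Working session

There is one attempt and no reset: what is moved stays moved. The work goes in short steps, Python scripts to look and compute and a tool call to move; the robot and the scene stay as the last step left them, time stands still between calls to the robot, and variables do not carry over. Pictures are saved under pics/ and viewed, at most 10 in all, crops included, and the job is handed in when it is done.

Besides the shell and the picture viewer there is one more tool, called after "Call:" by a JSON object that holds its "api" and its "payload", one argument or row to a line. jog_arm: Moves the arm, as the interface text tells. Its arguments: {"type":"object","properties":{"increments":{"type":"array","items":{"type":"array","items":{"type":"array","items":{"type":"number"}}}},"force":{"type":"number"}},"required":["increments"]}

```bash
ls; mkdir -p pics; python3 - <<'E'
from workcell import read_state, viewer, bot
import cv2,numpy as np
for n in("top","side"):
    im,d=viewer.read_camera(n); p=viewer.camera_params(n); cv2.imwrite(f"pics/{n}0.png",im); np.savez(f"{n}0.npz",im=im,d=d,**p)
    print(n,{k:np.round(v,3).tolist() for k,v in p.items()})
a=np.hstack([cv2.imread("pics/top0.png"),cv2.imread("pics/side0.png")])
s=read_state();print(s)
E
```

```text
pics
top {'fx': 463.461, 'fy': 463.461, 'cx': 251.979, 'cy': 190.575, 'k1': 0.052, 'R': [[0.042, -0.999, -0.003], [-0.978, -0.04, -0.206], [0.206, 0.012, -0.979]], 't': [-0.025, 0.591, 1.434]}
side {'fx': 404.575, 'fy': 404.575, 'cx': 256.233, 'cy': 198.854, 'k1': -0.12, 'R': [[0.744, -0.668, 0.008], [-0.409, -0.466, -0.785], [0.528, 0.58, -0.62]], 't': [-0.447, 0.273, 1.225]}
{'time': 0.1, 'q': array([ 1.21515063e+00,  2.64670848e-01,  1.60525099e+00,  2.09541858e-05,
        1.27371760e+00, -3.69213851e-02]), 'joint_vel': array([ 0.00048768, -0.0020433 , -0.0012333 , -0.00084297, -0.00156223,
        0.00135038]), 'joint_torque': array([-3.49401271e-04, -5.16701353e+01, -3.68590665e+01, -1.35781047e-04,
        6.17129277e-03, -1.03046335e-05]), 'tool_pos': array([0.21134284, 0.64051017, 0.30268376]), 'tcp_rot': array([-0.49847739, -3.10136799,  0.0031468 ]), 'wrist_force': array([-0.1023357 , -0.57472797, -1.31403037]), 'torque': array([0.02160881, 0.00357954, 0.0260333 ]), 'grip_force': 0.0, 'width': 0.9975036579716277}
```

View pics/top0.png

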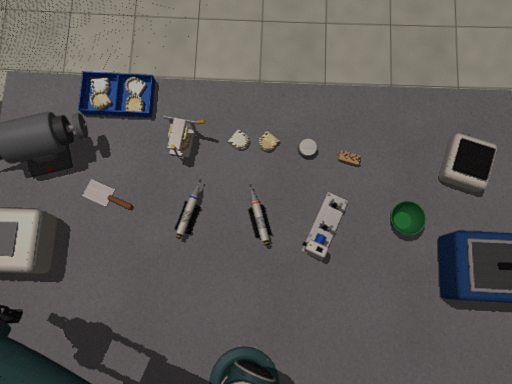

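View pics/side0.png

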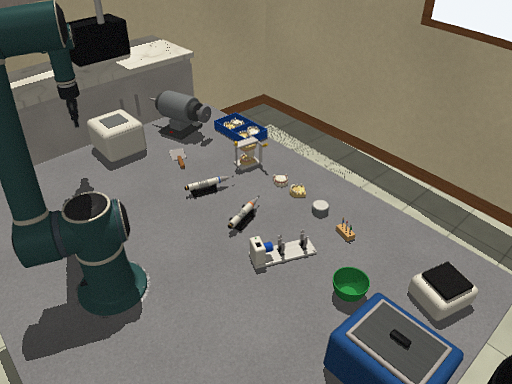

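Top view: two handpieces at about (187,213) and (260,217), and the cradle at (325,225) with its blue cup near (320,238). I'll enlarge to tell the collars apart.

```bash
python3 - <<'E'
import cv2,numpy as np
t=cv2.imread("pics/top0.png");s=cv2.imread("pics/side0.png")
a=cv2.resize(t[172:264,165:365],None,fx=4,fy=4,interpolation=cv2.INTER_CUBIC)
b=cv2.resize(s[165:275,170:330],None,fx=2.1,fy=2.1,interpolation=cv2.INTER_CUBIC)
o=np.zeros((600,800,3),np.uint8);o[:368]=a;o[368:368+231,:b.shape[1]]=b[:231]
cv2.imwrite("pics/z0.png",o)
E
```

```text
(no output)
```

View pics/z0.png

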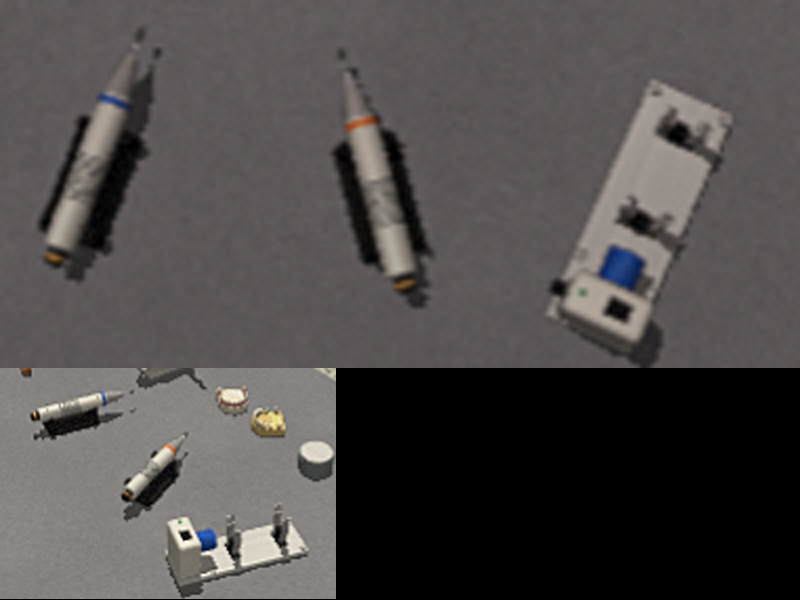

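The blue-collared handpiece is the left one, with its collar at crop (115,98), i.e. full-frame (194,196). The cradle's charger and blue cup are at the near end (full-frame (320,239)), and its open front points up-right. Now I'll measure.

```bash
cat > h.py <<'E'
import cv2,numpy as np
from scipy.spatial.transform import Rotation as Ro
def ray(p,uv):
    uv=np.atleast_2d(np.asarray(uv,float))
    K=np.array([[p['fx'],0,p['cx']],[0,p['fy'],p['cy']],[0,0,1]],float)
    n=cv2.undistortPoints(uv[:,None],K,np.array([float(p['k1']),0,0,0]))[:,0]
    d=np.c_[n,np.ones(len(n))]@p['R']
    return -p['R'].T@p['t'],d,n
def onplane(p,uv,z):
    c,d,_=ray(p,uv); return c+d*((z-c[2])/d[:,2])[:,None]
def depthpts(p,uv,dep):
    c,d,_=ray(p,uv); uv=np.asarray(uv,int); return c+d*dep[uv[:,1],uv[:,0]][:,None]
def proj(p,X):
    X=np.atleast_2d(X)@p['R'].T+p['t'];s=X[:,:2]/X[:,2:];r=(s**2).sum(1,keepdims=True)
    return s*(1+p['k1']*r)*[p['fx'],p['fy']]+[p['cx'],p['cy']]
def mask(im,roi,f):
    x0,y0,x1,y1=roi;h=cv2.cvtColor(im,cv2.COLOR_BGR2HSV).astype(int);m=f(h[...,0],h[...,1],h[...,2]).astype(np.uint8)
    o=np.zeros_like(m);o[y0:y1,x0:x1]=m[y0:y1,x0:x1];return o
def big(m):
    c=max(cv2.findContours(m,cv2.RETR_EXTERNAL,cv2.CHAIN_APPROX_NONE)[0],key=cv2.contourArea);o=np.zeros_like(m);cv2.drawContours(o,[c],-1,1,-1);return o
def uvof(m): return np.argwhere(m)[:,::-1]
E
python3 - <<'E'
from h import *
T=np.load("top0.npz");S=np.load("side0.npz")
white=lambda h,s,v:(v>115)&(s<70)
blue=lambda h,s,v:(h>100)&(h<125)&(s>110)
for n,P,roi in(("top",T,(170,185,205,245)),("side",S,(175,170,235,200))):
    im=P['im']; w=big(cv2.morphologyEx(mask(im,roi,lambda h,s,v:((v>115)&(s<70))|((h>100)&(h<125)&(s>110))),cv2.MORPH_CLOSE,np.ones((3,3))))
    X=onplane(P,uvof(w),.036)[:,:2];c=X.mean(0);u,s,vt=np.linalg.svd(X-c,full_matrices=False);a=vt[0]*np.sign(vt[0][0])
    e=(X-c)@a;l=(X-c)@[-a[1],a[0]]
    b=onplane(P,uvof(mask(im,roi,blue)),.036)[:,:2]
    o=onplane(P,uvof(mask(im,roi,lambda h,s,v:(h<25)&(s>110))),.036)[:,:2]
    print(n,"barrel c",c,"yaw",np.degrees(np.arctan2(a[1],a[0])),"ext",e.min(),e.max(),"w",np.ptp(l),"blue",b.mean(0),len(b),((b-c)@a).mean(),"tail",len(o),o.mean(0),((o-c)@a).mean())
for n,P,roi in(("top",T,(295,185,355,262)),("side",S,(245,225,320,275))):
    im=P['im']; w=big(mask(im,roi,white)); X=depthpts(P,uvof(w),P['d']); 
    hist,_=np.histogram(X[:,2],np.arange(-.01,.1,.005)); print(n,"z hist",hist)
    pl=X[(X[:,2]>.005)&(X[:,2]<.03)]; print("plate z",np.median(pl[:,2]),pl[:,2].std(),len(pl))
    top=X[X[:,2]>.075];print("charger top",np.median(top[:,2]),len(top),top.mean(0))
    print("rect of plate px",cv2.minAreaRect(uvof(w).astype(np.float32)))
    b=mask(im,roi,blue);Xb=depthpts(P,uvof(b),P['d']);print("cup",Xb.mean(0),Xb[:,2].max(),len(Xb),"median px",uvof(b).mean(0))
    f=depthpts(P,uvof(mask(im,(roi[0]-20,roi[1]-10,roi[0],roi[3]),lambda h,s,v:v>0)),P['d']);print("bench z",np.median(f[:,2]))
E
```

```text
top barrel c [0.5147126  0.21011508] yaw -17.544118665284095 ext -0.06946053275000141 0.08316774794550186 w 0.02579437466139326 blue [0.52539994 0.19453339] 19 0.0148871621945064 tail 20 [0.47214927 0.20788922] -0.03991253447118938
side barrel c [0.50854544 0.20234712] yaw -53.240209075468556 ext -0.14929818937836692 0.13609004510384326 w 0.23341420480013608 blue [0.54241815 0.19242337] 11 0.028221941165004483 tail 12 [0.44937556 0.21037626] -0.04184345535617001
top z hist [  2  12  74 392 318  46   2   0   0   2   0   2   9  35  46  21  62 126
  35   3   0]
plate z 0.009896802524138049 0.002956092873416174 758
charger top 0.07838788124827967 168 [ 0.4120452  -0.20480825  0.11310277]
rect of plate px ((325.1368103027344, 223.90403747558594), (23.201292037963867, 61.77565383911133), 22.932100296020508)
cup [ 0.44800043 -0.22239366  0.06043405] 0.06985933886062545 75 median px [320.29333333 238.04      ]
bench z -0.0014133192518367421
side z hist [   0  395 1599  215  416   92    9    7   14   15   15   14   22   27
   40   49   33   68  102    2    0]
plate z 0.01217523004485177 0.003937282757439285 739
charger top 0.08078161404670581 181 [ 0.38321301 -0.24755168  0.12499466]
rect of plate px ((282.0, 249.5), (49.0, 74.0), 90.0)
cup [ 0.44563218 -0.23222355  0.0608786 ] 0.08351757037191676 74 median px [268.78378378 246.2027027 ]
bench z 0.002466797625751138
```

```bash
cat >> h.py <<'E'
def up(P,roi,k=6):
    x0,y0,x1,y1=roi;im=cv2.resize(P['im'][y0:y1,x0:x1],None,fx=k,fy=k,interpolation=cv2.INTER_CUBIC)
    h=cv2.cvtColor(im,cv2.COLOR_BGR2HSV).astype(int)
    f=lambda m:(np.argwhere(m)[:,::-1]+.5)/k-.5+[x0,y0]
    return h[...,0],h[...,1],h[...,2],f
E
python3 - <<'E'
from h import *
T=np.load("top0.npz");S=np.load("side0.npz")
for n,P,roi in(("top",T,(172,178,207,242)),("side",S,(180,170,235,197))):
    h,s,v,f=up(P,roi)
    w=big(cv2.morphologyEx((((v>120)&(s<60))|((h>100)&(h<125)&(s>110)&(v>80))).astype(np.uint8),cv2.MORPH_CLOSE,np.ones((19,19))))
    zz=.036
    X=onplane(P,f(w),zz)[:,:2];c=X.mean(0);vt=np.linalg.svd(X-c,full_matrices=False)[2];a=vt[0]*np.sign(vt[0][0]);nn=np.array([-a[1],a[0]])
    e=(X-c)@a;l=(X-c)@nn
    g=lambda m:(onplane(P,f(m),zz)[:,:2]-c)
    b=g((h>100)&(h<125)&(s>110)&(v>80));o=g((h<25)&(s>110)&(v>60))
    print(n,"c",c,"yaw",np.degrees(np.arctan2(a[1],a[0])),"ext",e.min(),e.max(),"blue",np.median(b@a),np.median(b@nn),"tail",np.median(o@a),(o@a).min(),len(o))
    for t in np.arange(-.08,.14,.01):
        k=abs(e-t)<.005
        if k.any(): print("%.3f %.4f..%.4f"%(t,l[k].min(),l[k].max()),end="; ")
    print()
# cradle in top
h,s,v,f=up(T,(298,185,352,262))
w=big(((v>115)&(s<60)).astype(np.uint8))
print("contour px",cv2.approxPolyDP(max(cv2.findContours(w,0,1)[0],key=cv2.contourArea),9,True)[:,0].tolist())
for z in (.0105,):
    X=onplane(T,f(w),z)[:,:2];print("all",X.mean(0))
    # plate portion: forward of charger
    ax=np.radians(-22.9)
    for it in range(3):
        a=np.array([np.cos(ax),np.sin(ax)]);nn=np.array([-a[1],a[0]]);e=X@a;l=X@nn
        print("yaw",np.degrees(ax),"front x",e.max(),"l range",[(round(t,2),round(l[abs(e-t)<.004].min(),4),round(l[abs(e-t)<.004].max(),4)) for t in np.arange(e.max()-.13,e.max(),.02)])
        ts=np.arange(e.max()-.12,e.max()-.015,.008);R=[l[abs(e-t)<.004].max() for t in ts];L=[l[abs(e-t)<.004].min() for t in ts]
        print(np.polyfit(ts,R,1)[0],np.polyfit(ts,L,1)[0]); ax+=np.polyfit(ts,R,1)[0]
b=(h>100)&(h<125)&(s>110)&(v>60)
B=onplane(T,f(b),.05)[:,:2];vt=cv2.minAreaRect(f(b).astype(np.float32));print("cup",B.mean(0),vt)
E
```

```text
top c [0.5139413  0.21012683] yaw -17.190779055361297 ext -0.06911823736487717 0.07586337286029717 blue 0.057377979772291046 -8.99048482742347e-05 tail -0.07799828928478367 -0.08209405792179174 279
-0.070 -0.0097..0.0092; -0.060 -0.0100..0.0090; -0.050 -0.0093..0.0092; -0.040 -0.0096..0.0089; -0.030 -0.0093..0.0083; -0.020 -0.0061..0.0073; -0.010 -0.0069..0.0065; -0.000 -0.0069..0.0075; 0.010 -0.0094..0.0094; 0.020 -0.0099..0.0096; 0.030 -0.0101..0.0094; 0.040 -0.0098..0.0104; 0.050 -0.0109..0.0100; 0.060 -0.0112..0.0108; 0.070 -0.0017..0.0048; 0.080 0.0016..0.0023; 
side c [0.53040197 0.21277215] yaw -51.97228812502801 ext -0.13514094124362525 0.12746111416502046 blue 0.04390236600955805 0.018925277955966806 tail -0.07035146746007857 -0.07584706248997825 173
-0.080 -0.1163..0.0678; -0.070 -0.1158..0.0695; -0.060 -0.1140..0.0714; -0.050 -0.1121..0.0733; -0.040 -0.1102..0.0751; -0.030 -0.0482..0.0770; -0.020 -0.0250..0.0788; -0.010 -0.0198..0.0807; -0.000 -0.0145..0.0825; 0.010 -0.1008..0.0844; 0.020 -0.0990..0.0863; 0.030 -0.0971..0.0882; 0.040 -0.0953..0.0900; 0.050 -0.0933..0.0919;
[... 1514 characters left out ...]
.9689291366941225e-05 -0.030125203391243336
yaw -22.79462510314722 front x 0.6609689764031875 l range [(np.float64(0.53), np.float64(-0.0681), np.float64(0.005)), (np.float64(0.55), np.float64(-0.0677), np.float64(0.0049)), (np.float64(0.57), np.float64(-0.0686), np.float64(0.005)), (np.float64(0.59), np.float64(-0.0683), np.float64(0.0048)), (np.float64(0.61), np.float64(-0.0679), np.float64(0.005)), (np.float64(0.63), np.float64(-0.0686), np.float64(0.0049)), (np.float64(0.65), np.float64(-0.0686), np.float64(0.0056))]
2.0856625206846017e-07 -0.0301055360810316
cup [ 0.4476558  -0.22300653] ((320.1320495605469, 238.3924102783203), (9.422196388244629, 8.454004287719727), 22.931997299194336)
```

```bash
cat >> h.py <<'E'
def plan(target,yaw):
    """tool-frame shift (30 mm units) and turn (6 deg units) to TCP target, tool z down, tool x at world yaw+180 deg"""
    from workcell import read_state
    s=read_state();R=Ro.from_rotvec(s['tcp_rot']);y=np.radians(yaw)
    a=np.array([np.cos(y),np.sin(y),0]);X=-a;Z=np.array([0,0,-1.]);G=Ro.from_matrix(np.c_[X,np.cross(Z,X),Z])
    d=np.asarray(target)-s['tool_pos'];rv=(R.inv()*G).as_rotvec(degrees=True)
    print("t%.2f"%s['time'],"pos",s['tool_pos'].round(4),"d mm",(d*1e3).round(1),"tool shift units",(R.inv().apply(d)/.03).round(3),"turn units",(rv/6).round(3),"F",s['wrist_force'].round(1),"M",s['torque'].round(2),"w",round(s['width'],3),round(s['grip_force'],1))
E
python3 -c "
from h import *
plan([.5044,.2131,.17],-17.2)"
```

```text
t0.10 pos [0.2113 0.6405 0.3027] d mm [ 293.1 -427.4 -132.7] tool shift units [-13.741 -10.459   4.443] turn units [-0.02  -0.001 -0.177] F [-0.1 -0.6 -1.3] M [0.02 0.   0.03] w 0.998 0.0
```

Call:
{"api": "jog_arm", "payload": {
  "increments": [
    [[-0.9,-0.68,0,0,0,0,1],[-0.9,-0.68,0.1,0,0,0,1],[-0.9,-0.68,0.1,0,0,0,1],[-0.9,-0.68,0.1,0,0,0,1],[-0.9,-0.68,0.1,0,0,0,1]]
  ],
  "force": 80
}}

```text
time: 0.52
tool_pos: [0.3081, 0.5003, 0.2911]
tcp_rot: [-0.498, -3.102, 0.001]
wrist_force: [0.6, 0.9, -0.0]
width: 1.004
grip_force: 0.0
```

Call:
{"api": "jog_arm", "payload": {
  "increments": [
    [[-0.9,-0.68,0.2,0,0,0,1],[-0.9,-0.68,0.2,0,0,0,1],[-0.9,-0.68,0.2,0,0,0,1],[-0.9,-0.68,0.2,0,0,0,1],[-0.9,-0.68,0.2,0,0,0,1]]
  ]
}}

```text
time: 0.93
tool_pos: [0.4044, 0.361, 0.2612]
tcp_rot: [-0.498, -3.101, 0.001]
wrist_force: [0.6, 0.7, -0.4]
width: 1.001
grip_force: 0.0
```

Call:
{"api": "jog_arm", "payload": {
  "increments": [
    [[-0.9,-0.68,0.3,0,0,0,1],[-0.9,-0.68,0.3,0,0,0,1],[-0.9,-0.68,0.3,0,0,0,1],[-0.9,-0.68,0.3,0,0,0,1],[0,0,0,0,0,-0.18,1]]
  ]
}}

```text
time: 1.35
tool_pos: [0.4824, 0.2465, 0.2234]
tcp_rot: [-0.475, -3.104, 0.006]
wrist_force: [0.0, -0.1, 0.3]
width: 1.001
grip_force: 0.0
```

```bash
python3 - <<'E'
from h import *
from workcell import viewer
plan([.5044,.2131,.090],-17.2)
im,d=viewer.read_camera("top");im2,_=viewer.read_camera("side")
a=cv2.resize(im[165:255,150:250],None,fx=4,fy=4,interpolation=2);b=cv2.resize(im2[130:220,150:250],None,fx=4,fy=4,interpolation=2)
cv2.imwrite("pics/g1.png",np.hstack([a,b]))
E
```

```text
t1.35 pos [0.4824 0.2465 0.2234] d mm [  22.   -33.4 -133.4] tool shift units [-1.038 -0.824  4.451] turn units [-0.041 -0.009 -0.034] F [ 0.  -0.1  0.3] M [-0.01  0.06  0.05] w 1.001 0.0
```

View pics/g1.png

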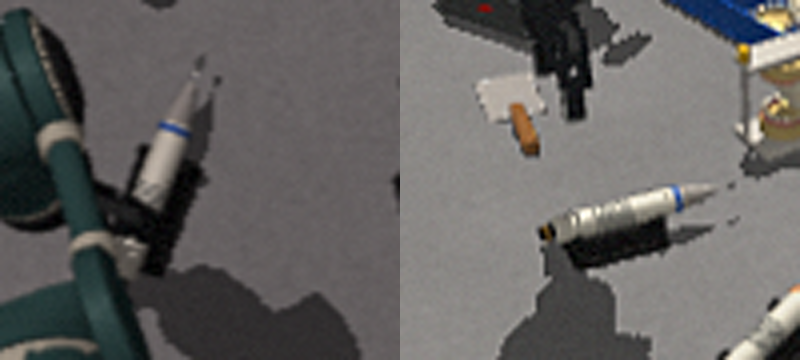

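The gripper (fingers at left-crop (125,205)) still stands up-left of the handpiece, as expected. I'll move over it and straight down.

Call:
{"api": "jog_arm", "payload": {
  "increments": [
    [[-0.52,-0.41,0.2,0,0,0,1],[-0.52,-0.41,0.2,0,0,0,1],[0,0,0.7,0,0,0,1],[0,0,0.7,0,0,0,1],[0,0,0,0,0,0,1]]
  ]
}}

```text
time: 1.87
tool_pos: [0.5005, 0.2186, 0.1681]
tcp_rot: [-0.467, -3.1, 0.005]
wrist_force: [-2.2, 0.2, -0.7]
width: 1.001
grip_force: 0.0
```

```bash
python3 -c "
from h import *
plan([.5044,.2131,.090],-17.2)"
```

```text
t1.87 pos [0.5005 0.2186 0.1681] d mm [  3.9  -5.5 -78.1] tool shift units [-0.194 -0.127  2.603] turn units [-0.039 -0.057  0.008] F [-2.2  0.2 -0.7] M [0.01 0.03 0.  ] w 1.001 0.0
```

Call:
{"api": "jog_arm", "payload": {
  "increments": [
    [[0,0,0,0,0,0,1],[0,0,0.7,0,0,0,1],[0,0,0.7,0,0,0,1],[0,0,0,0,0,0,1],[0,0,0,0,0,0,1]]
  ]
}}

```text
time: 2.28
tool_pos: [0.503, 0.2193, 0.1303]
tcp_rot: [-0.468, -3.106, 0.001]
wrist_force: [-0.2, -0.3, 0.7]
width: 0.999
grip_force: 0.0
```

```bash
python3 -c "
from h import *
plan([.5044,.2131,.090],-17.2)"
```

```text
t2.28 pos [0.503  0.2193 0.1303] d mm [  1.4  -6.2 -40.3] tool shift units [-0.105 -0.182  1.344] turn units [-0.005 -0.008  0.012] F [-0.2 -0.3  0.7] M [-0.02  0.07 -0.  ] w 0.999 0.0
```

Call:
{"api": "jog_arm", "payload": {
  "increments": [
    [[-0.1,-0.18,0,0,0,0,1],[0,0,0.5,0,0,0,1],[0,0,0.5,0,0,0,1],[0,0,0.3,0,0,0,1],[0,0,0,0,0,0,1]]
  ]
}}

```text
time: 2.7
tool_pos: [0.5043, 0.2121, 0.0904]
tcp_rot: [-0.469, -3.105, 0.001]
wrist_force: [-0.9, -0.1, -0.1]
width: 1.001
grip_force: 0.0
```

```bash
python3 - <<'E'
from h import *
from workcell import viewer
plan([.5044,.2131,.090],-17.2)
im,d=viewer.read_camera("top");im2,_=viewer.read_camera("side")
a=cv2.resize(im[175:245,150:230],None,fx=5,fy=5,interpolation=2);b=cv2.resize(im2[140:210,165:245],None,fx=5,fy=5,interpolation=2)
cv2.imwrite("pics/g2.png",np.hstack([a,b]))
E
```

```text
t2.70 pos [0.5043 0.2121 0.0904] d mm [ 0.1  1.  -0.4] tool shift units [0.005 0.032 0.012] turn units [-0.01  -0.012  0.003] F [-0.9 -0.1 -0.1] M [-0.05 -0.04 -0.01] w 1.001 0.0
```

View pics/g2.png

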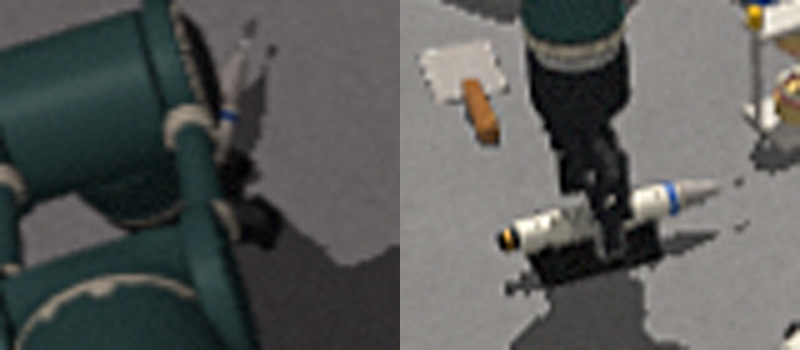

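The fingers straddle the barrel at mid-length (right crop (605,215)). Closing.

Call:
{"api": "jog_arm", "payload": {
  "increments": [
    [[0,0.03,0,0,0,0,-1],[0,0,0,0,0,0,-1],[0,0,0,0,0,0,-1],[0,0,0,0,0,0,-1],[0,0,0,0,0,0,-1]]
  ],
  "force": 40
}}

```text
time: 3.22
tool_pos: [0.5045, 0.2115, 0.0912]
tcp_rot: [-0.465, -3.106, 0.008]
wrist_force: [-3.5, -29.7, 14.8]
width: 0.293
grip_force: 14.8
```

Call:
{"api": "jog_arm", "payload": {
  "increments": [
    [[0,0,0,0,0,0,-1],[0,0,0,0,0,0,-1],[0,0,0,0,0,0,-1],[0,0,0,0,0,0,-1],[0,0,0,0,0,0,-1]]
  ]
}}

```text
time: 3.63
tool_pos: [0.5045, 0.2111, 0.0913]
tcp_rot: [-0.466, -3.105, 0.008]
wrist_force: [-1.8, -10.4, 7.9]
width: 0.295
grip_force: 38.8
```

```bash
python3 -c "
from h import *
plan([.5044,.2131,.090],-17.2)"
```

```text
t3.63 pos [0.5045 0.2111 0.0913] d mm [-0.1  2.  -1.3] tool shift units [0.023 0.064 0.044] turn units [-0.048 -0.006  0.019] F [ -1.8 -10.4   7.9] M [-1.72  0.38  0.18] w 0.295 38.8
```

Call:
{"api": "jog_arm", "payload": {
  "increments": [
    [[0,-0.07,0,0,0,0,-1],[0,0,0,0,0,0,-1],[0,0,0,0,0,0,-1],[0,0,0,0,0,0,-1],[0,0,0,0,0,0,-1]]
  ],
  "force": 90
}}

```text
time: 4.05
tool_pos: [0.5047, 0.2108, 0.0918]
tcp_rot: [0.468, 3.106, -0.002]
wrist_force: [-1.4, -2.8, 6.8]
width: 0.274
grip_force: 88.2
```

```bash
python3 -c "
from h import *
plan([.5044,.2131,.090],-17.2)"
```

```text
t4.05 pos [0.5047 0.2108 0.0918] d mm [-0.3  2.3 -1.8] tool shift units [0.032 0.071 0.061] turn units [-0.01   0.005  0.008] F [-1.4 -2.8  6.8] M [-0.58  0.28  0.06] w 0.274 88.2
```

Call:
{"api": "jog_arm", "payload": {
  "increments": [
    [[0,0,-0.3,0,0,0,-1],[0,0,-0.7,0,0,0,-1],[0,0,-1,0,0,0,-1],[0,0,-1,0,0,0,-1],[0,-0.5,-1,0,0,0,-1]]
  ]
}}

```text
time: 4.47
tool_pos: [0.5003, 0.1985, 0.2124]
tcp_rot: [0.468, 3.106, 0.002]
wrist_force: [1.0, 1.0, -0.8]
width: 0.279
grip_force: 88.5
```

```bash
python3 -c "
from h import *
plan([.5334,-.2587,.20],-22.8)"
```

```text
t4.47 pos [0.5003 0.1985 0.2124] d mm [  33.1 -457.2  -12.4] tool shift units [ -5.54  -14.24    0.392] turn units [ 0.015 -0.     0.947] F [ 1.   1.  -0.8] M [ 0.01 -0.06  0.05] w 0.279 88.5
```

Call:
{"api": "jog_arm", "payload": {
  "increments": [
    [[-0.36,-0.93,0,0,0,0,-1],[-0.36,-0.93,0,0,0,0,-1],[-0.36,-0.93,0,0,0,0,-1],[-0.36,-0.93,0,0,0,0,-1],[-0.36,-0.93,0,0,0,0,-1]]
  ]
}}

```text
time: 4.88
tool_pos: [0.51, 0.0467, 0.2113]
tcp_rot: [0.469, 3.106, 0.001]
wrist_force: [0.4, 0.8, -0.9]
width: 0.277
grip_force: 88.5
```

Call:
{"api": "jog_arm", "payload": {
  "increments": [
    [[-0.36,-0.93,0,0,0,0,-1],[-0.36,-0.93,0,0,0,0,-1],[-0.36,-0.93,0,0,0,0,-1],[-0.36,-0.93,0,0,0,0,-1],[-0.36,-0.93,0,0,0,0,-1]]
  ]
}}

```text
time: 5.3
tool_pos: [0.5204, -0.1027, 0.2112]
tcp_rot: [0.47, 3.106, 0.0]
wrist_force: [1.0, -0.5, -1.3]
width: 0.276
grip_force: 88.5
```

Call:
{"api": "jog_arm", "payload": {
  "increments": [
    [[-0.36,-0.93,0,0,0,0,-1],[-0.36,-0.93,0,0,0,0,-1],[-0.36,-0.93,0,0,0,0,-1],[-0.36,-0.93,0,0,0,0.45,-1],[0,0,0,0,0,0.5,-1]]
  ]
}}

```text
time: 5.72
tool_pos: [0.5295, -0.2255, 0.2116]
tcp_rot: [0.631, 3.075, -0.004]
wrist_force: [0.6, 0.1, -1.3]
width: 0.279
grip_force: 88.6
```

```bash
python3 -c "
from h import *
plan([.5334,-.2587,.15],-22.8)"
```

```text
t5.72 pos [ 0.5295 -0.2255  0.2116] d mm [  3.9 -33.2 -61.6] tool shift units [-0.551 -0.961  2.056] turn units [-0.02   0.025 -0.066] F [ 0.6  0.1 -1.3] M [0.02 0.02 0.  ] w 0.279 88.6
```

Call:
{"api": "jog_arm", "payload": {
  "increments": [
    [[-0.27,-0.48,0.4,0,0,0,-1],[-0.27,-0.48,0.4,0,0,0,-1],[0,0,0.6,0,0,0,-1],[0,0,0.6,0,0,-0.06,-1],[0,0,0,0,0,0,-1]]
  ]
}}

```text
time: 6.13
tool_pos: [0.5302, -0.2525, 0.147]
tcp_rot: [-0.613, -3.074, -0.004]
wrist_force: [-1.4, 0.9, -3.4]
width: 0.279
grip_force: 88.7
```

Call:
{"api": "jog_arm", "payload": {
  "increments": [
    [[0,0,0,0,0,0,-1],[0,0,0,0,0,0,-1],[0,0,0,0,0,0,-1],[0,0,0,0,0,0,-1],[0,0,0,0,0,0,-1]]
  ]
}}

```text
time: 6.55
tool_pos: [0.5335, -0.2538, 0.1522]
tcp_rot: [0.613, 3.079, -0.001]
wrist_force: [0.5, -0.1, -2.8]
width: 0.277
grip_force: 88.7
```

```bash
python3 - <<'E'
from h import *
from workcell import viewer
plan([.5334,-.2587,.15],-22.8)
for n in("top","side"):
    im,d=viewer.read_camera(n); np.savez(f"{n}1.npz",im=im,d=d,**viewer.camera_params(n))
im=np.load("top1.npz")["im"];im2=np.load("side1.npz")["im"]
a=cv2.resize(im[170:270,290:370],None,fx=5,fy=5,interpolation=2);b=cv2.resize(im2[190:290,245:325],None,fx=5,fy=5,interpolation=2)
cv2.imwrite("pics/c1.png",np.hstack([a,b]))
E
```

```text
t6.55 pos [ 0.5335 -0.2538  0.1522] d mm [-0.1 -4.9 -2.2] tool shift units [-0.06  -0.153  0.074] turn units [-0.002  0.021  0.048] F [ 0.5 -0.1 -2.8] M [0.04 0.01 0.04] w 0.277 88.7
```

View pics/c1.png

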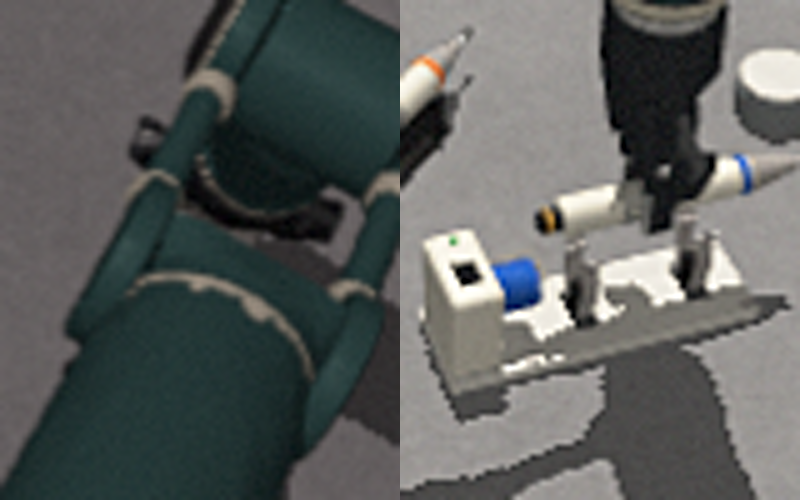

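The side view shows the handpiece over the cradle, nose to the front, its tail at crop (545,220), the cup mouth at (540,280) and the clips at (580,285) and (690,250). The arm hides the cradle in the top view. I'll compare barrel and cup centre lines in this one view.

```bash
python3 - <<'E'
from h import *
S=np.load("side1.npz");S0=np.load("side0.npz")
y=np.radians(-22.8);a=np.array([np.cos(y),np.sin(y)]);n=np.array([-a[1],a[0]]);C=np.array([.5265,-.2558])
def show(P,roi,z,f,name,lo,hi,st=.005):
    h,s,v,g=up(P,roi);m=f(h,s,v);X=onplane(P,g(m),z)[:,:2]-C;e=X@a;l=X@n
    print(name,"axial ext",e.min().round(4),e.max().round(4))
    for t in np.arange(lo,hi,st):
        k=abs(e-t)<.002
        if k.sum()>5: print("  %.3f: %.4f %.4f mid %.4f"%(t,l[k].min(),l[k].max(),(l[k].min()+l[k].max())/2),end="")
    print()
blue=lambda h,s,v:(h>100)&(h<130)&(s>90)&(v>35)
for P,nm in((S0,"cup0"),(S,"cup1")): show(P,(262,236,276,254),.0485,blue,nm,-.1,-.06,.006)
wh=lambda h,s,v:(v>105)&(s<70)
show(S,(270,219,295,240),.0962,wh,"barrel rear",-.06,-.01,.006)
show(S,(385,215,400,240) if 0 else (304,218,320,236),.0962,lambda h,s,v:((v>105)&(s<70))|blue(h,s,v),"barrel front",.03,.08,.006)
show(S,(268,226,284,240),.0962,lambda h,s,v:(h<28)&(s>110)&(v>70),"ring",-.08,-.04,.006)
show(S,(388,215,400,240) if 0 else (304,218,325,236),.0962,blue,"collar",.05,.09,.004)
# original pose of handpiece in side view
y=np.radians(-17.2);a=np.array([np.cos(y),np.sin(y)]);n=np.array([-a[1],a[0]]);C=np.array([.5120,.2107])
show(S0,(188,176,228,194),.036,blue,"collar0",.03,.08,.004)
h,s,v,g=up(S0,(180,176,198,197));
show(S0,(180,176,198,197),.036,lambda h,s,v:(h<28)&(s>110)&(v>70),"ring0",-.09,-.05,.004)
show(S0,(184,174,224,197),.036,lambda h,s,v:(v>125)&(s<60),"barrel0",-.06,.06,.01)
E
```

```text
cup0 axial ext -0.097 -0.0651
  -0.094: -0.0190 0.0215 mid 0.0012  -0.088: -0.0190 0.0235 mid 0.0023  -0.082: -0.0186 0.0227 mid 0.0020  -0.076: -0.0179 0.0233 mid 0.0027  -0.070: -0.0135 0.0234 mid 0.0049  -0.064: 0.0052 0.0198 mid 0.0125
cup1 axial ext -0.097 -0.0651
  -0.094: -0.0188 0.0215 mid 0.0013  -0.088: -0.0190 0.0235 mid 0.0023  -0.082: -0.0186 0.0227 mid 0.0020  -0.076: -0.0179 0.0233 mid 0.0027  -0.070: -0.0119 0.0234 mid 0.0057  -0.064: 0.0052 0.0198 mid 0.0125
barrel rear axial ext -0.0843 0.0093
  -0.060: -0.0240 0.0543 mid 0.0151  -0.054: -0.0260 0.0705 mid 0.0222  -0.048: -0.0281 0.0775 mid 0.0247  -0.042: -0.0301 0.0756 mid 0.0228  -0.036: -0.0321 0.0736 mid 0.0208  -0.030: -0.0341 0.0715 mid 0.0187  -0.024: -0.0363 0.0696 mid 0.0166  -0.018: -0.0383 0.0675 mid 0.0146  -0.012: -0.0402 0.0655 mid 0.0127
barrel front axial ext 0.0241 0.1075
  0.030: -0.0354 -0.0159 mid -0.0256  0.036: -0.0375 -0.0077 mid -0.0226  0.042: -0.0395 -0.0024 mid -0.0210  0.048: -0.0416 0.0040 mid -0.0188  0.054: -0.0437 0.0106 mid -0.0166  0.060: -0.0457 0.0460 mid 0.0001  0.066: -0.0478 0
[... 424 characters left out ...]
84  0.058: -0.0216 -0.0068 mid -0.0142  0.062: -0.0193 0.0091 mid -0.0051  0.066: -0.0124 0.0206 mid 0.0041  0.070: 0.0072 0.0198 mid 0.0135
ring0 axial ext -0.0759 -0.0686
  -0.074: -0.0132 0.0110 mid -0.0011  -0.070: -0.0038 0.0125 mid 0.0044
barrel0 axial ext -0.0987 0.0938
  -0.060: -0.0104 0.0846 mid 0.0371  -0.050: -0.0124 0.0947 mid 0.0411  -0.040: -0.0109 0.0902 mid 0.0396  -0.030: -0.0821 0.0857 mid 0.0018  -0.020: -0.0865 0.0812 mid -0.0026  -0.010: -0.0908 0.0767 mid -0.0071  0.000: -0.0955 0.0722 mid -0.0117  0.010: -0.0999 0.0677 mid -0.0161  0.020: -0.1045 0.0629 mid -0.0208  0.030: -0.1089 0.0585 mid -0.0252  0.040: -0.1123 0.0540 mid -0.0291  0.050: -0.0890 0.0495 mid -0.0197
```

```bash
python3 -c "
from h import *
plan([.5335,-.2598,.135],-22.8)"
```

```text
t6.65 pos [ 0.5332 -0.2537  0.1517] d mm [  0.3  -6.1 -16.7] tool shift units [-0.087 -0.185  0.558] turn units [-0.001  0.013  0.048] F [ 0.6 -0.1  0.1] M [-0.03  0.02  0.06] w 0.276 88.7
```

Call:
{"api": "jog_arm", "payload": {
  "increments": [
    [[-0.09,-0.19,0,0,0,0.05,-1],[0,0,0.2,0,0,0,-1],[0,0,0.2,0,0,0,-1],[0,0,0.15,0,0,0,-1],[0,0,0,0,0,0,-1]]
  ]
}}

```text
time: 7.07
tool_pos: [0.5319, -0.2594, 0.1323]
tcp_rot: [-0.621, -3.076, -0.002]
wrist_force: [-0.6, 0.1, -1.2]
width: 0.273
grip_force: 88.7
```

Call:
{"api": "jog_arm", "payload": {
  "increments": [
    [[0,0,0,0,0,0,-1],[0,0,0,0,0,0,-1],[0,0,0,0,0,0,-1],[0,0,0,0,0,0,-1],[0,0,0,0,0,0,-1]]
  ]
}}

```text
time: 7.48
tool_pos: [0.5333, -0.26, 0.1347]
tcp_rot: [0.621, 3.079, -0.0]
wrist_force: [0.5, -0.5, -1.2]
width: 0.274
grip_force: 88.7
```

```bash
python3 -c "
from h import *
plan([.5335,-.2598,.13],-22.8)"
```

```text
t7.48 pos [ 0.5333 -0.26    0.1347] d mm [ 0.2  0.2 -4.7] tool shift units [-0.004  0.009  0.157] turn units [-0.001  0.006 -0.004] F [ 0.5 -0.5 -1.2] M [-0.02  0.03  0.02] w 0.274 88.7
```

Call:
{"api": "jog_arm", "payload": {
  "increments": [
    [[0,0,0.05,0,0,0,-1],[0,0,0.05,0,0,0,-1],[0,0,0.05,0,0,0,-1],[0,0,0.05,0,0,0,-1],[0,0,0,0,0,0,-1]]
  ]
}}

```text
time: 7.9
tool_pos: [0.5328, -0.2597, 0.1278]
tcp_rot: [-0.621, -3.079, -0.0]
wrist_force: [0.5, 1.0, -0.7]
width: 0.276
grip_force: 88.7
```

Call:
{"api": "jog_arm", "payload": {
  "increments": [
    [[0,0,0.03,0,0,0,-1],[0,0,0.03,0,0,0,-1],[0,0,0.03,0,0,0,-1],[0,0,0,0,0,0,-1],[0,0,0,0,0,0,-1]]
  ]
}}

```text
time: 8.32
tool_pos: [0.5334, -0.2597, 0.126]
tcp_rot: [0.622, 3.079, 0.001]
wrist_force: [0.5, 1.6, 0.4]
width: 0.275
grip_force: 88.9
```

```bash
python3 -c "
from h import *
plan([.5335,-.2598,.13],-22.8)"
```

```text
t8.32 pos [ 0.5334 -0.2597  0.126 ] d mm [ 0.1 -0.1  4. ] tool shift units [-0.003 -0.001 -0.134] turn units [ 0.004  0.006 -0.005] F [0.5 1.6 0.4] M [ 0.34 -0.11 -0.02] w 0.275 88.9
```

Call:
{"api": "jog_arm", "payload": {
  "increments": [
    [[0,0.04,0,0,0,0,-1],[0,0,0.03,0,0,0,-1],[0,0,0.03,0,0,0,-1],[0,0,0,0,0,0,-1],[0,0,0,0,0,0,-1]]
  ]
}}

```text
time: 8.73
tool_pos: [0.534, -0.2591, 0.1246]
tcp_rot: [0.621, 3.078, -0.001]
wrist_force: [-0.4, 0.8, 5.1]
width: 0.273
grip_force: 89.0
```

```bash
python3 -c "
from h import *
plan([.5335,-.2598,.13],-22.8)"
```

```text
t8.73 pos [ 0.534  -0.2591  0.1246] d mm [-0.5 -0.7  5.4] tool shift units [ 0.006 -0.026 -0.18 ] turn units [-0.003  0.011 -0.003] F [-0.4  0.8  5.1] M [ 0.08  0.18 -0.06] w 0.273 89.0
```

Call:
{"api": "jog_arm", "payload": {
  "increments": [
    [[0,0,0.03,0,0,0,-1],[0,0,0.03,0,0,0,-1],[0,0,0.03,0,0,0,-1],[0,0,0.03,0,0,0,-1],[0,0,0,0,0,0,-1]]
  ]
}}

```text
time: 9.15
tool_pos: [0.5347, -0.2595, 0.1218]
tcp_rot: [0.621, 3.076, -0.002]
wrist_force: [-0.2, 0.3, 6.7]
width: 0.275
grip_force: 89.3
```

```bash
python3 -c "
from h import *
plan([.5335,-.2598,.13],-22.8)"
```

```text
t9.15 pos [ 0.5347 -0.2595  0.1218] d mm [-1.2 -0.3  8.2] tool shift units [ 0.034 -0.025 -0.275] turn units [-0.004  0.03  -0.005] F [-0.2  0.3  6.7] M [0.09 0.07 0.  ] w 0.275 89.3
```

Call:
{"api": "jog_arm", "payload": {
  "increments": [
    [[0,0,0.03,0,0,0,-1],[0,0,0.03,0,0,0,-1],[0,0,0.03,0,0,0,-1],[0,0,0.03,0,0,0,-1],[0,0,0,0,0,0,-1]]
  ]
}}

```text
time: 9.57
tool_pos: [0.5349, -0.2596, 0.1181]
tcp_rot: [0.621, 3.076, -0.002]
wrist_force: [0.7, 0.7, 6.6]
width: 0.275
grip_force: 89.3
```

```bash
python3 -c "
from h import *
plan([.5335,-.2598,.13],-22.8)"
```

```text
t9.57 pos [ 0.5349 -0.2596  0.1181] d mm [-1.4 -0.2 11.9] tool shift units [ 0.04  -0.025 -0.396] turn units [-0.004  0.036 -0.005] F [0.7 0.7 6.6] M [ 0.04 -0.13 -0.04] w 0.275 89.3
```

Call:
{"api": "jog_arm", "payload": {
  "increments": [
    [[0,0,0.03,0,0,0,-1],[0,0,0.03,0,0,0,-1],[0,0,0.03,0,0,0,-1],[0,0,0,0,0,0,-1],[0,0,0,0,0,0,-1]]
  ]
}}

```text
time: 9.98
tool_pos: [0.5345, -0.2593, 0.1146]
tcp_rot: [0.621, 3.077, -0.001]
wrist_force: [1.9, -0.9, 3.1]
width: 0.273
grip_force: 89.2
```

```bash
python3 -c "
from h import *
plan([.5335,-.2598,.13],-22.8)"
```

```text
t9.98 pos [ 0.5345 -0.2593  0.1146] d mm [-1.  -0.5 15.4] tool shift units [ 0.023 -0.027 -0.514] turn units [-0.002  0.024 -0.005] F [ 1.9 -0.9  3.1] M [-0.15 -0.32 -0.02] w 0.273 89.2
```

Call:
{"api": "jog_arm", "payload": {
  "increments": [
    [[0,0,0.03,0,0,0,-1],[0,0,0.03,0,0,0,-1],[0,0,0.03,0,0,0,-1],[0,0,0.03,0,0,0,-1],[0,0,0,0,0,0,-1]]
  ]
}}

```text
time: 10.4
tool_pos: [0.5325, -0.2583, 0.1089]
tcp_rot: [-0.621, -3.077, -0.001]
wrist_force: [1.1, -0.7, -3.6]
width: 0.279
grip_force: 88.7
```

```bash
python3 -c "
from h import *
plan([.5335,-.2598,.13],-22.8)"
```

```text
t10.40 pos [ 0.5325 -0.2583  0.1089] d mm [ 1.  -1.5 21.1] tool shift units [-0.048 -0.033 -0.703] turn units [ 0.002 -0.026 -0.004] F [ 1.1 -0.7 -3.6] M [-0.1  -0.16 -0.01] w 0.279 88.7
```

Call:
{"api": "jog_arm", "payload": {
  "increments": [
    [[0,0,0.02,0,0,0,-1],[0,0,0.02,0,0,0,-1],[0,0,0.02,0,0,0,-1],[0,0,0,0,0,0,-1],[0,0,0,0,0,0,-1]]
  ]
}}

```text
time: 10.82
tool_pos: [0.5327, -0.2584, 0.1076]
tcp_rot: [-0.621, -3.077, -0.001]
wrist_force: [-0.7, -0.5, -5.2]
width: 0.273
grip_force: 88.5
```

```bash
python3 -c "
from h import *
plan([.5335,-.2598,.13],-22.8)"
```

```text
t10.82 pos [ 0.5327 -0.2584  0.1076] d mm [ 0.8 -1.4 22.4] tool shift units [-0.043 -0.033 -0.746] turn units [ 0.001 -0.022 -0.004] F [-0.7 -0.5 -5.2] M [ 0.   0.1 -0. ] w 0.273 88.5
```

Call:
{"api": "jog_arm", "payload": {
  "increments": [
    [[0,0,0.02,0,0,0,-1],[0,0,0.02,0,0,0,-1],[0,0,0,0,0,0,-1],[0,0,0,0,0,0,-1],[0,0,0,0,0,0,-1]]
  ]
}}

```text
time: 11.23
tool_pos: [0.5332, -0.2586, 0.107]
tcp_rot: [-0.621, -3.078, -0.0]
wrist_force: [-1.9, 0.8, -5.1]
width: 0.275
grip_force: 88.5
```

```bash
python3 -c "
from h import *
plan([.5335,-.2598,.13],-22.8)"
```

```text
t11.23 pos [ 0.5332 -0.2586  0.107 ] d mm [ 0.3 -1.2 23. ] tool shift units [-0.025 -0.032 -0.766] turn units [ 0.001 -0.01  -0.004] F [-1.9  0.8 -5.1] M [0.03 0.27 0.02] w 0.275 88.5
```

Call:
{"api": "jog_arm", "payload": {
  "increments": [
    [[0,0,0.02,0,0,0,-1],[0,0,0.02,0,0,0,-1],[0,0,0,0,0,0,-1],[0,0,0,0,0,0,-1],[0,0,0,0,0,0,-1]]
  ]
}}

```text
time: 11.65
tool_pos: [0.5338, -0.2589, 0.1063]
tcp_rot: [0.622, 3.079, -0.0]
wrist_force: [-0.0, -0.3, -4.2]
width: 0.279
grip_force: 88.5
```

```bash
python3 -c "
from h import *
plan([.5335,-.2598,.13],-22.8)"
```

```text
t11.65 pos [ 0.5338 -0.2589  0.1063] d mm [-0.3 -0.9 23.7] tool shift units [-0.004 -0.032 -0.79 ] turn units [-0.     0.005 -0.004] F [-0.  -0.3 -4.2] M [0.04 0.12 0.03] w 0.279 88.5
```

Call:
{"api": "jog_arm", "payload": {
  "increments": [
    [[0,0,0.02,0,0,0,-1],[0,0,0.02,0,0,0,-1],[0,0,0,0,0,0,-1],[0,0,0,0,0,0,-1],[0,0,0,0,0,0,-1]]
  ]
}}

```text
time: 12.07
tool_pos: [0.5341, -0.259, 0.1053]
tcp_rot: [0.622, 3.078, -0.0]
wrist_force: [1.1, 0.4, -2.4]
width: 0.279
grip_force: 88.5
```

```bash
python3 -c "
from h import *
plan([.5335,-.2598,.13],-22.8)"
```

```text
t12.07 pos [ 0.5341 -0.259   0.1053] d mm [-0.6 -0.8 24.7] tool shift units [ 0.007 -0.031 -0.822] turn units [-0.     0.012 -0.006] F [ 1.1  0.4 -2.4] M [-0.03 -0.07 -0.03] w 0.279 88.5
```

Call:
{"api": "jog_arm", "payload": {
  "increments": [
    [[0,0,0.02,0,0,0,-1],[0,0,0.02,0,0,0,-1],[0,0,0,0,0,0,-1],[0,0,0,0,0,0,-1],[0,0,0,0,0,0,-1]]
  ]
}}

```text
time: 12.48
tool_pos: [0.5341, -0.2591, 0.1052]
tcp_rot: [0.621, 3.078, -0.001]
wrist_force: [-2.2, 0.9, 5.0]
width: 0.271
grip_force: 89.2
```

```bash
python3 -c "
from h import *
plan([.5335,-.2598,.13],-22.8)"
```

```text
t12.48 pos [ 0.5341 -0.2591  0.1052] d mm [-0.6 -0.7 24.8] tool shift units [ 0.008 -0.03  -0.828] turn units [-0.001  0.012 -0.003] F [-2.2  0.9  5. ] M [ 0.24  0.33 -0.03] w 0.271 89.2
```

Call:
{"api": "jog_arm", "payload": {
  "increments": [
    [[0,0,-0.03,0,0,0,-1],[0,0,0,0,0,0,-1],[0.03,0,0,0,0,0,-1],[0.03,0,0,0,0,0,-1],[0.03,0,0,0,0,0,-1]]
  ]
}}

```text
time: 12.9
tool_pos: [0.5319, -0.2582, 0.1053]
tcp_rot: [0.621, 3.077, -0.001]
wrist_force: [1.4, -0.2, 0.9]
width: 0.274
grip_force: 88.8
```

```bash
cat >> h.py <<'E'
def st():
    from workcell import read_state
    s=read_state();y=np.radians(-22.8);a=np.array([np.cos(y),np.sin(y),0]);n=np.array([-a[1],a[0],0]);d=s['tool_pos']-[.5265,-.2558,0]
    print("t%.2f axial %.2f lat %.2f z %.2f mm | F axial %.1f lat %.1f z %.1f | M %s | grip %.1f w %.3f"%(s['time'],d@a*1e3,d@n*1e3,d[2]*1e3,s['wrist_force']@a,s['wrist_force']@n,s['wrist_force'][2],np.round([s['torque']@a,s['torque']@n,s['torque'][2]],2),s['grip_force'],s['width']))
E
python3 -c "
from h import *
st()"
```

```text
t12.90 axial 5.95 lat -0.10 z 105.27 mm | F axial 1.4 lat 0.4 z 0.9 | M [ 0.01 -0.4  -0.02] | grip 88.8 w 0.274
```

Call:
{"api": "jog_arm", "payload": {
  "increments": [
    [[0.03,0,0,0,0,0,-1],[0.03,0,0,0,0,0,-1],[0.03,0,0,0,0,0,-1],[0,0,0,0,0,0,-1],[0,0,0,0,0,0,-1]]
  ]
}}

```text
time: 13.32
tool_pos: [0.529, -0.2569, 0.1052]
tcp_rot: [0.621, 3.078, -0.001]
wrist_force: [2.0, -0.0, 3.4]
width: 0.275
grip_force: 88.8
```

```bash
python3 - <<'E'
from h import *
from workcell import viewer
st()
im2,d=viewer.read_camera("side");np.savez("side2.npz",im=im2,d=d,**viewer.camera_params("side"))
cv2.imwrite("pics/c2.png",cv2.resize(im2[205:275,245:325],None,fx=7,fy=7,interpolation=2))
E
```

```text
t13.32 axial 2.78 lat -0.08 z 105.23 mm | F axial 1.8 lat 0.7 z 3.4 | M [ 0.05 -0.43 -0.04] | grip 88.8 w 0.275
```

View pics/c2.png

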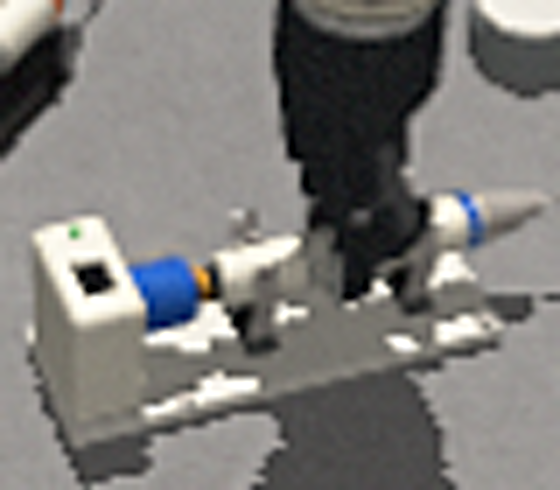

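The handpiece lies in both clips (clip feet at (260,330) and (415,295)). The tail's orange ring at (205,283) is just outside the cup's mouth at (190,290). I'll continue sliding in small steps.

Call:
{"api": "jog_arm", "payload": {
  "increments": [
    [[0.03,0,-0.02,0,0,0,-1],[0.03,0,0,0,0,0,-1],[0.03,0,0,0,0,0,-1],[0.03,0,0,0,0,0,-1],[0,0,0,0,0,0,-1]]
  ]
}}

```text
time: 13.78
tool_pos: [0.525, -0.2552, 0.1052]
tcp_rot: [-0.622, -3.079, 0.0]
wrist_force: [1.9, -0.1, 2.3]
width: 0.276
grip_force: 88.8
```

```bash
python3 - <<'E'
from h import *
st()
y=np.radians(-22.8);a=np.array([np.cos(y),np.sin(y)]);n=np.array([-a[1],a[0]]);C=np.array([.5265,-.2558])
blue=lambda h,s,v:(h>100)&(h<130)&(s>90)&(v>35)
for f,z,roi in(("side1",.0962,(304,218,325,236)),("side2",.0495,(306,228,316,244))):
    P=np.load(f+".npz");h,s,v,g=up(P,roi);m=blue(h,s,v);X=onplane(P,g(m),z)[:,:2]-C;e=X@a;l=X@n
    print(f,"collar axial",e.mean(),"lat",l.mean(),l.min(),l.max(),len(e))
for f,z,roi in(("side1",.0962,(268,226,284,240)),("side2",.0495,(270,240,280,252))):
    P=np.load(f+".npz");h,s,v,g=up(P,roi);m=(h<28)&(s>110)&(v>70);X=onplane(P,g(m),z)[:,:2]-C;e=X@a;l=X@n
    print(f,"ring axial",e.mean(),"lat",l.mean(),len(e))
E
```

```text
t13.78 axial -1.56 lat -0.05 z 105.25 mm | F axial 1.8 lat 0.6 z 2.3 | M [-0.04 -0.43 -0.09] | grip 88.8 w 0.276
side1 collar axial 0.07721206231080284 lat 0.005636489203247001 -0.012402933381983495 0.024195177207079435 423
side2 collar axial 0.07414116310397398 lat 0.0007559823619635031 -0.016564521912656525 0.018771607213801722 402
side1 ring axial -0.06021283622814776 lat 0.005040613000176259 285
side2 ring axial -0.06207541510014803 lat 0.002714682886229259 246
```

Call:
{"api": "jog_arm", "payload": {
  "increments": [
    [[0.03,0,-0.01,0,0,0,-1],[0.03,0,0,0,0,0,-1],[0.03,0,0,0,0,0,-1],[0,0,0,0,0,0,-1],[0,0,0,0,0,0,-1]]
  ]
}}

```text
time: 14.2
tool_pos: [0.5223, -0.2541, 0.1053]
tcp_rot: [-0.621, -3.078, -0.0]
wrist_force: [1.3, -0.8, 0.6]
width: 0.278
grip_force: 88.8
```

```bash
python3 -c "
from h import *
st()"
```

```text
t14.20 axial -4.55 lat -0.06 z 105.25 mm | F axial 1.5 lat -0.3 z 0.6 | M [-0.07 -0.27 -0.  ] | grip 88.8 w 0.278
```

Call:
{"api": "jog_arm", "payload": {
  "increments": [
    [[0.02,0,0,0,0,0,-1],[0.02,0,0,0,0,0,-1],[0.02,0,0,0,0,0,-1],[0,0,0,0,0,0,-1],[0,0,0,0,0,0,-1]]
  ]
}}

```text
time: 14.62
tool_pos: [0.5208, -0.2534, 0.1053]
tcp_rot: [-0.621, -3.079, -0.0]
wrist_force: [1.5, -1.0, -1.4]
width: 0.276
grip_force: 88.7
```

```bash
python3 -c "
from h import *
st()"
```

```text
t14.62 axial -6.20 lat -0.05 z 105.28 mm | F axial 1.8 lat -0.4 z -1.4 | M [-0.09 -0.35 -0.07] | grip 88.7 w 0.276
```

Call:
{"api": "jog_arm", "payload": {
  "increments": [
    [[0.02,0,0,0,0,0,-1],[0.02,0,0,0,0,0,-1],[0.02,0,0,0,0,0,-1],[0,0,0,0,0,0,-1],[0,0,0,0,0,0,-1]]
  ]
}}

```text
time: 15.03
tool_pos: [0.5199, -0.253, 0.1054]
tcp_rot: [0.621, 3.078, -0.0]
wrist_force: [5.0, -2.6, -4.6]
width: 0.277
grip_force: 88.5
```

```bash
python3 -c "
from h import *
st()"
```

```text
t15.03 axial -7.20 lat -0.03 z 105.35 mm | F axial 5.6 lat -0.5 z -4.6 | M [-0.07 -0.77 -0.05] | grip 88.5 w 0.277
```

Call:
{"api": "jog_arm", "payload": {
  "increments": [
    [[0.02,0,0.01,0,0,0,-1],[0,0,0,0,0,0,-1],[0,0,0,0,0,0,-1],[0,0,0,0,0,0,-1],[0,0,0,0,0,0,-1]]
  ]
}}

```text
time: 15.45
tool_pos: [0.5198, -0.253, 0.1054]
tcp_rot: [0.621, 3.077, -0.001]
wrist_force: [4.5, -2.4, -4.8]
width: 0.276
grip_force: 88.5
```

```bash
python3 -c "
from h import *
st()"
```

```text
t15.45 axial -7.24 lat -0.05 z 105.36 mm | F axial 5.1 lat -0.5 z -4.8 | M [-0.11 -0.96 -0.07] | grip 88.5 w 0.276
```

```bash
python3 - <<'E'
from h import *
from workcell import viewer
im2,d=viewer.read_camera("side");np.savez("side3.npz",im=im2,d=d,**viewer.camera_params("side"))
st()
cv2.imwrite("pics/c3.png",cv2.resize(im2[215:265,250:320],None,fx=10,fy=10,interpolation=2))
y=np.radians(-22.8);a=np.array([np.cos(y),np.sin(y)]);n=np.array([-a[1],a[0]]);C=np.array([.5265,-.2558])
blue=lambda h,s,v:(h>100)&(h<130)&(s>90)&(v>35)
P=np.load("side3.npz");h,s,v,g=up(P,(300,228,316,246));m=blue(h,s,v);X=onplane(P,g(m),.0495)[:,:2]-C;print("collar axial",(X@a).mean(),"lat",(X@n).mean(),len(X))
E
```

```text
t15.50 axial -7.25 lat -0.06 z 105.36 mm | F axial 6.9 lat -1.1 z -5.5 | M [-0.09 -0.83 -0.05] | grip 88.5 w 0.274
collar axial 0.06453626790238842 lat 0.0010640082610085125 406
```

View pics/c3.png

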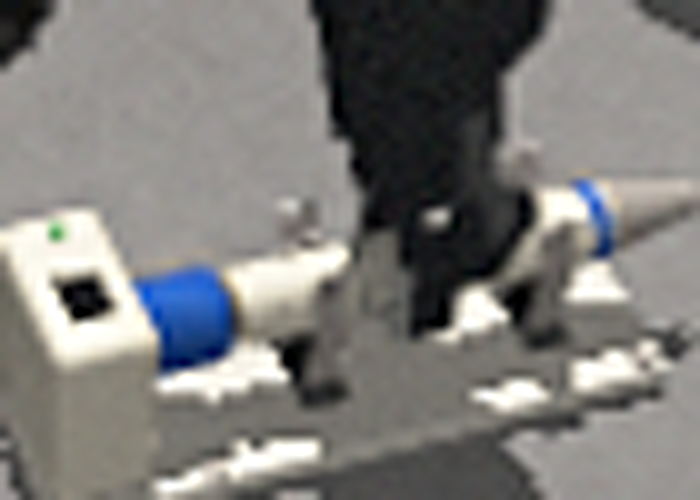

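The tail is inside the cup: its ring is almost hidden at the mouth (232,290). The axial force is still small, so I'll push on gently to confirm the floor.

Call:
{"api": "jog_arm", "payload": {
  "increments": [
    [[0.02,0,0,0,0,0,-1],[0.01,0,0,0,0,0,-1],[0,0,0,0,0,0,-1],[0,0,0,0,0,0,-1],[0,0,0,0,0,0,-1]]
  ]
}}

```text
time: 15.92
tool_pos: [0.5197, -0.253, 0.1054]
tcp_rot: [0.621, 3.075, -0.002]
wrist_force: [6.5, -3.8, -7.4]
width: 0.278
grip_force: 88.5
```

```bash
python3 -c "
from h import *
st()"
```

```text
t15.92 axial -7.37 lat -0.05 z 105.43 mm | F axial 7.5 lat -1.0 z -7.4 | M [-0.03 -1.24  0.  ] | grip 88.5 w 0.278
```

Call:
{"api": "jog_arm", "payload": {
  "increments": [
    [[0,0,0.02,0,0,0,-1],[0,0,0.01,0,0,0,-1],[0,0,0,0,0,0,-1],[0,0,0,0,0,0,-1],[0,0,0,0,0,0,-1]]
  ]
}}

```text
time: 16.33
tool_pos: [0.5197, -0.253, 0.1053]
tcp_rot: [0.621, 3.075, -0.002]
wrist_force: [6.0, -2.7, -2.3]
width: 0.269
grip_force: 88.7
```

```bash
python3 -c "
from h import *
st();plan([.5197,-.2530,.1053],-22.8)"
```

```text
t16.33 axial -7.35 lat -0.05 z 105.29 mm | F axial 6.6 lat -0.2 z -2.3 | M [-0.04 -0.92 -0.04] | grip 88.7 w 0.269
t16.33 pos [ 0.5197 -0.253   0.1053] d mm [-0. -0.  0.] tool shift units [ 0. -0. -0.] turn units [-0.001  0.04  -0.005] F [ 6.  -2.7 -2.3] M [-0.4  -0.83 -0.04] w 0.269 88.7
```

Call:
{"api": "jog_arm", "payload": {
  "increments": [
    [[0.03,0,0.01,0,0,0,-1],[0.02,0,0.01,0,0,0,-1],[0,0,0,0,0,0,-1],[0,0,0,0,0,0,-1],[0,0,0,0,0,0,-1]]
  ]
}}

```text
time: 16.75
tool_pos: [0.5195, -0.2529, 0.1053]
tcp_rot: [0.62, 3.072, -0.003]
wrist_force: [8.5, -3.8, -3.1]
width: 0.27
grip_force: 88.7
```

```bash
python3 -c "
from h import *
st()"
```

```text
t16.75 axial -7.54 lat -0.07 z 105.31 mm | F axial 9.3 lat -0.2 z -3.1 | M [-0.04 -1.31 -0.02] | grip 88.7 w 0.270
```

Call:
{"api": "jog_arm", "payload": {
  "increments": [
    [[-0.02,0,0,0,0,0,-0.4],[0,0,0,0,0,0,-0.3],[0,0,0,0,0,0,0],[0,0,0,0,0,0,0.3],[0,0,0,0,0,0,0.6]]
  ],
  "force": 20
}}

```text
time: 17.17
tool_pos: [0.5165, -0.2515, 0.1034]
tcp_rot: [-0.621, -3.078, -0.001]
wrist_force: [-0.2, 0.5, -0.4]
width: 0.761
grip_force: 0.0
```

Call:
{"api": "jog_arm", "payload": {
  "increments": [
    [[0,0,0,0,0,0,0.8],[0,0,0,0,0,0,0.8],[0,0,0,0,0,0,0.8],[0,0,0,0,0,0,0.8],[0,0,0,0,0,0,0.8]]
  ]
}}

```text
time: 17.58
tool_pos: [0.5172, -0.2519, 0.1038]
tcp_rot: [-0.622, -3.079, -0.0]
wrist_force: [0.3, 0.5, 1.1]
width: 0.902
grip_force: 0.0
```

```bash
python3 - <<'E'
from h import *
from workcell import viewer
st();plan([.5197,-.2530,.25],-22.8)
im2,d=viewer.read_camera("side");P=viewer.camera_params("side");np.savez("side4.npz",im=im2,d=d,**P)
P=np.load("side4.npz")
y=np.radians(-22.8);a=np.array([np.cos(y),np.sin(y)]);n=np.array([-a[1],a[0]]);C=np.array([.5265,-.2558])
h,s,v,g=up(P,(300,228,316,246));m=(h>100)&(h<130)&(s>90)&(v>35);X=onplane(P,g(m),.0495)[:,:2]-C;print("collar axial",(X@a).mean(),"lat",(X@n).mean(),len(X))
E
```

```text
t17.58 axial -10.09 lat -0.04 z 103.76 mm | F axial 0.1 lat 0.6 z 1.1 | M [ 0.04 -0.01  0.01] | grip 0.0 w 0.902
t17.58 pos [ 0.5172 -0.2519  0.1038] d mm [  2.5  -1.1 146.2] tool shift units [-0.09  -0.    -4.875] turn units [-0.    -0.001 -0.005] F [0.3 0.5 1.1] M [ 0.03 -0.02  0.01] w 0.902 0.0
collar axial 0.06459593158256903 lat 0.0012228516239955107 408
```

Call:
{"api": "jog_arm", "payload": {
  "increments": [
    [[0,0,-0.2,0,0,0,0.8],[0,0,-0.5,0,0,0,0.8],[0,0,-0.8,0,0,0,0.8],[0,0,-1,0,0,0,0.8],[0,0,-1,0,0,0,0.8]]
  ]
}}

```text
time: 18.05
tool_pos: [0.5166, -0.2516, 0.2095]
tcp_rot: [-0.621, -3.078, -0.001]
wrist_force: [0.5, -0.9, 0.5]
width: 0.902
grip_force: 0.0
```

Call:
{"api": "jog_arm", "payload": {
  "increments": [
    [[0,0.8,-0.8,0,0,0,0.8],[0,1,0,0,0,0,0.8],[0,1,0,0,0,0,0.8],[0,1,0,0,0,0,0.8],[0,1,0,0,0,0,0.8]]
  ]
}}

```text
time: 18.47
tool_pos: [0.5736, -0.1181, 0.2338]
tcp_rot: [0.622, 3.078, -0.0]
wrist_force: [0.6, -0.2, 0.3]
width: 0.901
grip_force: 0.0
```

Call:
{"api": "jog_arm", "payload": {
  "increments": [
    [[0,0.8,0,0,0,0,0.8],[0,0.5,0,0,0,0,0.8],[0,0,0,0,0,0,0.8],[0,0,0,0,0,0,0.8],[0,0,0,0,0,0,0.8]]
  ]
}}

```text
time: 18.88
tool_pos: [0.5879, -0.084, 0.2328]
tcp_rot: [-0.622, -3.079, 0.001]
wrist_force: [-0.1, 0.4, 0.1]
width: 0.9
grip_force: 0.0
```

```bash
python3 - <<'E'
from h import *
from workcell import viewer
st()
y=np.radians(-22.8);a=np.array([np.cos(y),np.sin(y)]);n=np.array([-a[1],a[0]]);C=np.array([.5265,-.2558])
out=[]
for nm,roi,crop in(("top",(330,175,352,205),(172,262,290,360)),("side",(300,228,316,246),(205,275,250,330))):
    im,d=viewer.read_camera(nm);P=dict(viewer.camera_params(nm),im=im)
    h,s,v,g=up(P,roi);m=(h>100)&(h<130)&(s>90)&(v>35);X=onplane(P,g(m),.0495)[:,:2]-C;print(nm,"collar axial",(X@a).mean(),"lat",(X@n).mean(),len(X))
    if nm=="top":
        h,s,v,g=up(P,(306,222,336,250));m=(h>100)&(h<130)&(s>110)&(v>60);X=onplane(P,g(m),.0495)[:,:2]-C;print("cup ext",np.percentile(X@a,[2,98]),"lat",(X@n).mean())
    r0,r1,c0,c1=crop;out.append(cv2.resize(im[r0:r1,c0:c1],(400,int(400*(r1-r0)/(c1-c0))),interpolation=2))
H=max(o.shape[0] for o in out);cv2.imwrite("pics/f.png",np.hstack([cv2.copyMakeBorder(o,0,H-o.shape[0],0,0,0) for o in out]))
E
```

```text
t18.88 axial -9.95 lat 182.19 z 232.81 mm | F axial -0.2 lat 0.4 z 0.1 | M [ 0.   -0.    0.01] | grip 0.0 w 0.900
top collar axial 0.06089683412564171 lat -0.0005538723618955291 395
cup ext [-0.09769391 -0.07404074] lat -0.0007939152879746329
side collar axial 0.06456230364647161 lat 0.0011630491084771617 408
```

View pics/f.png

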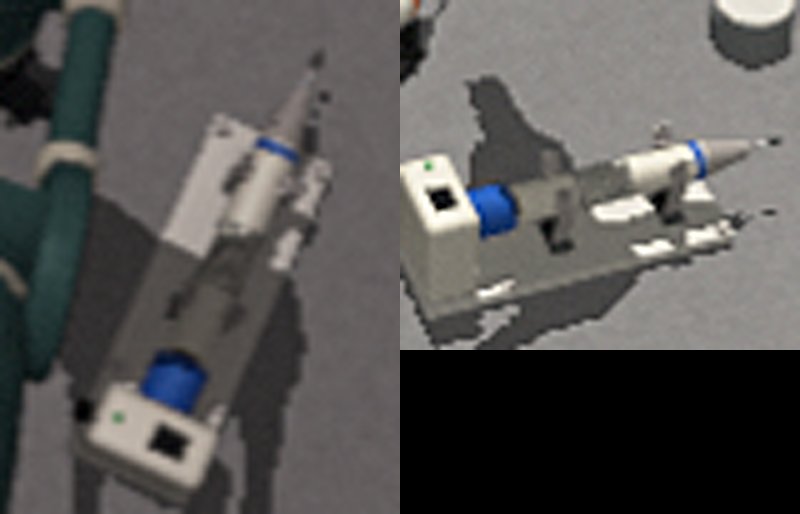

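Top view: the handpiece lies along the cradle, cup at (175,380), collar at (277,148), both clips around it. I'll measure numerically the gap between barrel end and cup mouth, which is 4 mm when home.

```bash
python3 - <<'E'
from h import *
from workcell import viewer
y=np.radians(-22.8);a=np.array([np.cos(y),np.sin(y),0]);n=np.array([-a[1],a[0],0]);C=np.array([.5265,-.2558,0])
for nm,lat,z in(("top",-.0005,.062),("side",-.004,.061)):
    im,d=viewer.read_camera(nm);P=viewer.camera_params(nm)
    np.savez(f"{nm}5.npz",im=im,d=d,**P)
    t=np.arange(-.100,-.045,.002)
    for L in (lat-.003,lat+.003):
        uv=proj(P,C+t[:,None]*a+n*L+[0,0,z]).astype(np.float32)
        c=cv2.remap(im,uv[None,:,0],uv[None,:,1],cv2.INTER_LINEAR)[0]
        print(nm,"lat",L,[(int(round(1e3*x)),*map(int,p)) for x,p in zip(t,c)])
E
```

```text
top lat -0.0035 [(-100, 105, 73, 62), (-98, 118, 60, 33), (-96, 124, 59, 26), (-94, 125, 60, 26), (-92, 126, 63, 31), (-90, 127, 64, 34), (-88, 127, 64, 32), (-86, 128, 64, 32), (-84, 129, 65, 33), (-82, 127, 64, 32), (-80, 123, 62, 30), (-78, 91, 43, 18), (-76, 65, 28, 11), (-74, 55, 25, 13), (-72, 46, 31, 27), (-70, 42, 43, 46), (-68, 58, 64, 69), (-66, 74, 81, 86), (-64, 77, 83, 88), (-62, 78, 83, 88), (-60, 78, 84, 89), (-58, 78, 83, 89), (-56, 77, 82, 88), (-54, 77, 83, 88), (-52, 79, 84, 89), (-50, 77, 82, 88), (-48, 76, 81, 87), (-46, 78, 84, 88)]
top lat 0.0025 [(-100, 113, 82, 72), (-98, 130, 73, 46), (-96, 139, 70, 35), (-94, 140, 72, 37), (-92, 141, 74, 39), (-90, 141, 75, 42), (-88, 141, 75, 41), (-86, 142, 74, 40), (-84, 144, 75, 40), (-82, 140, 73, 39), (-80, 128, 66, 34), (-78, 99, 50, 24), (-76, 67, 31, 13), (-74, 53, 24, 10), (-72, 39, 22, 16), (-70, 40, 38, 40), (-68, 54, 59, 66), (-66, 74, 80, 86), (-64, 79, 84, 90), (-62, 78, 83, 89), (-60, 78, 83, 88), (-58, 77, 82, 87), (-56, 78, 83, 88), (-54, 78, 84, 89), (-52, 77, 84, 88), (-50, 78, 83, 88), (-48, 78, 83, 88)
[... 530 characters left out ...]
35), (-52, 119, 131, 135), (-50, 120, 133, 136), (-48, 121, 134, 136), (-46, 119, 130, 135)]
side lat -0.001 [(-100, 217, 232, 238), (-98, 200, 178, 167), (-96, 191, 126, 92), (-94, 190, 95, 42), (-92, 192, 95, 39), (-90, 193, 101, 46), (-88, 193, 102, 47), (-86, 195, 104, 49), (-84, 197, 104, 49), (-82, 199, 104, 49), (-80, 199, 104, 49), (-78, 178, 92, 39), (-76, 140, 71, 27), (-74, 99, 48, 18), (-72, 85, 49, 32), (-70, 87, 72, 67), (-68, 95, 97, 100), (-66, 110, 124, 131), (-64, 116, 129, 134), (-62, 115, 127, 132), (-60, 116, 127, 130), (-58, 116, 126, 130), (-56, 116, 126, 131), (-54, 115, 125, 130), (-52, 114, 124, 128), (-50, 112, 124, 129), (-48, 112, 123, 129), (-46, 112, 123, 128)]
```

```bash
python3 -c "
from workcell import bot
print(bot.finish_job())"
```

```text
the job is handed in; nothing more can be done
None
```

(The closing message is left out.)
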